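# Clamp a sample under the spectrometer's pressure arm

### The job

Put the round sample from the tray onto the centre of the spectrometer's steel seat and let go, then swing the pressure arm over it until it meets its stop. Turn the winged thumbscrew clockwise until it bottoms, then back it off a quarter of a turn; leave the other samples, bottles, beaker and tip box where they stand.

Things in the scene. Friction and masses are not known exactly. Their poses are not given: they have to be found in the camera images.
- spectrometer: (All sizes here are in mm.) Low white bench instrument bolted down, 220 (x) by 240 (y) by 56 high, a thin grey panel on its top to 60 high. Origin at the centre of its underside on the bench; x points to its back, y to its left. It stands to the robot's left or right. It carries the seat and, at its back, an upright post with the pressure arm.
- seat (a point): Centre of the top face of the round steel seat, 68 mm in diameter, flat, 66 above the bench, at (-35, 45) in the spectrometer's frame. The sample goes here, flat and centred. A small clear window marks its middle.
- pivot (a point): Point on the vertical hinge axis of the pressure arm, at mid-thickness of the arm, 108 above the bench, 110 behind the seat's centre (+x of the spectrometer). The post under it is 30 mm in diameter. At the hinge the arm has a 34 diameter hub with a pin to 122 high.
- pressure_arm (a joint): Swing of the pressure arm about its post, rad. 0: against its stop, thumbscrew right over the seat's centre. Grows counter-clockwise seen from above as the arm swings away, to 2.0. Stiff hinge (0.4 N m friction): stays where left. Dark steel bar 20 wide, underside 100 and top 116 above the bench, 110 from the hinge axis to a 30 diameter boss (top at 118) that carries the thumbscrew.
- bar_mid (a point): Point on the top face of the arm's bar, on its centre line, 60 from the hinge axis and 116 above the bench; its -x axis points along the arm away from the hinge. The bar can be pushed sideways here or pinched across its 20 width.
- thumbscrew (a joint): Angle of the thumbscrew, rad. 0: bottomed, hard stop. Grows as it is backed off (counter-clockwise seen from above), to 4.5; a quarter turn back is 1.57. Light friction (0.05 N m): stays where left. The head does not rise or sink; the 16 diameter foot under the arm does, 1.5 mm per rad, and just meets the sample at 0.
- wing (a point): On the thumbscrew's axis, at the height to grip, 141 above the bench. The screw's head is one upright steel wing (a flat bar centred on the axis), 40 long, 10 thick, from 124 to 154 above the bench. This point's x axis runs along the wing, z up; it turns with the screw. When both joints read 0 the wing lies along the arm.
- tray: White sample tray, fixed flat slab 100 (x) by 250 (y) by 8 mm high, no rim. Origin at the centre of its underside. On the other side of the robot from the spectrometer. The three samples lie flat on it about 85 apart along its y, in any order.
- round_sample: Grey plastic disc, 30 mm in diameter, 14 mm high, about 30 g. Origin at the centre of its underside, z up. The one to clamp.
- square_sample: Grey plastic block, 28 by 28 by 14 high. Origin at the centre of its underside. Not to be moved.
- hex_sample: Grey plastic hexagonal block, 28 across flats, 14 high. Origin at the centre of its underside. Not to be moved.
- reagent_bottle: Clear bottle with blue cap and paper label, 64 mm in diameter, 150 high overall, loose, standing close by the spectrometer's left (+y) side. Origin at the centre of its underside. Not to be moved.
- wash_bottle: White plastic bottle with blue cap, 60 mm in diameter, 170 high overall, loose, standing off the tray's +y end. Origin at the centre of its underside. Not to be moved.
- tip_box: Closed grey pipette-tip box with blue lid, 75 by 115 by 61 mm high, loose, standing behind the tray. Origin at the centre of its underside. Not to be moved.
- beaker: Open steel beaker, 68 mm in diameter at the rim, 90 mm high, loose, standing behind the spectrometer. Origin at the centre of its underside. Not to be moved.
Not all that is in view belongs to the job. What is shaped like the round_sample but brown is not meant.

How it is judged:
By the outcome, as a careful person would: the job done as asked, in the order asked, and still so for the second after the job is handed in, with the robot touching nothing.
It also fails if it takes over 72 s, if anything falls off the work surface, if the arm or the gripper's body presses on something with over 40 N, if the wrist force passes 120 N, or if a joint passes its speed limit or range.

### The arm

A 6-joint arm with a two-finger parallel gripper is mounted at the origin on the work surface. World frame = base frame: x ahead of the robot, y to its left, z up, the work surface at z = 0. Lengths are in m, angles in rad, forces in N, time in s.
With the tool pointing down it reaches from about 0.425 to 0.95 m from the base axis. Payload 3.5 kg.
Tool frame: the origin (TCP) lies midway between the tips of the shut fingers; the grasp point (between the pads) lies 19 mm behind it; z points along the fingers, y is the line along which they close (so a half turn about z gives the same grasp; the last joint's range is limited). The gripper opens to 85 mm and grips with 20 to 120 N. Pads are 22 mm wide; open, the fingers measure 114 mm over their backs; the gripper's body (76 mm by 85 mm) begins 54 mm behind the grasp point. The pads swing forward as they close: fully open they stand 13 mm farther back than shut.
Start: joints at [1.117, 0.286, 1.577, -0, 1.279, -0.15], TCP at [0.202, 0.644, 0.231] pointing down, gripper open.
Joint ranges: [-2.77, 2.77], [-0.9, 2.22], [0.21, 2.48], [-1.53, 4.67], [0.24, 2.81], [-2.84, 2.84]. Speed limits (rad/s): [2.79, 2.79, 3.14, 3.14, 3.14, 3.14].

### API

Orientations are given as a unit quaternion [x, y, z, w].
In Python, from plant import ctrl gives the robot as it stands.
- The arm moves only by the tool arm_command, never from a script. Its argument "steps" is one flat list of numbers, 5 for each row, row after row: the opening in per cent of the stroke, from 0 (shut) to 100 (fully open), then the shift along the tool's x, y, z each as a share of 25 mm, from -1 to 1, then the turn about the tool's z as a share of 0.1 rad, from -1 to 1. In form: [grip, tx, ty, tz, spin, grip, tx, ty, tz, spin, ...]. A call has 1 to 8 rows; each row shifts and turns the commanded pose from where the row before left it, along the tool's axes as they then stand; what a row does not reach is not made up. A row lasts 1/12 s, in which the tool goes at most 41.7 mm and 7.16 degrees, less where a joint would pass 70% of its speed; a pose out of reach is approached as far as the arm can. A call with a number of a shift or a turn outside -1 to 1 is refused whole. A call with a gripper value outside its range is refused whole. The fingers move at their own pace and stop on an object; "squeeze" is the grip in N (left out, the last holds). Time passes only in rows, so rows that do not move let the fingers close. It gives the time, the measured TCP pose, the force, the opening and the grip force at its end, in the units of the state.
- ctrl.get_state(): the state, without advancing time (a new reading comes with each control period).
- ctrl.read_camera(name): name is "scene" or "side" or "wrist"; returns the picture (400x640x3 uint8, red, green, blue); there is no depth.
- ctrl.camera_model(name): a dict with "intrinsics" (3x3 intrinsics, pixels), "rvec" (rotation vector, rad) and "tvec" (3), from world to camera coordinates, as OpenCV has them. Camera axes: x right, y down, z forward; pixel columns grow to the right and rows downward; lengths in m; the calibration is good to about 2 mm. The wrist camera is an equidistant fisheye: a pixel r from the principal point sees the ray r / f radians off the axis. A picture is of the moment at which its call begins: read the wrist's pose just before it. camera_model takes no time and is no camera call; for the wrist camera it gives the pose at the moment of the call.
- ctrl.sign_off(): hands the job in; it is judged then, once.
The state is a dict: "time": time; "qpos": joint angles; "dq": joint speeds; "joint_efforts": joint torques, N m; "eef_pos": TCP position; "tcp_rot": TCP orientation; "contact_force": force on the tool from outside, world axes, zero at the start; "wrist_torque": the same for the moment, N m; "opening": opening from 0.0 (shut) to 1.0 (fully open); "finger_force": force on a finger pad.
Only numpy, scipy, OpenCV 4.12 (cv2) and the standard library are available. Lean on these libraries where they do the work, as an engineer would, in place of code of your own. Each camera call takes 0.05 s, during which the arm holds its last target. There are 200 camera calls.

## Working session

There is one attempt and no reset: what is moved stays moved. The work goes in short steps, Python scripts to look and compute and a tool call to move; the robot and the scene stay as the last step left them, time stands still between calls to the robot, and variables do not carry over. Pictures are saved under pics/ and viewed, at most 14 in all, crops included, and the job is handed in when it is done.

Besides the shell and the picture viewer there is one more tool, called after "Emit:" in YAML: its name, and indented under it one key for each argument. arm_command: Moves the arm, as the interface text tells. Its arguments: {"type":"object","properties":{"steps":{"type":"array","items":{"type":"number"}},"squeeze":{"type":"number"}},"required":["steps"]}

```bash
mkdir -p pics; ls; python3 - <<'E'
from plant import ctrl
import cv2
for n in("scene","side","wrist"):
    m=ctrl.camera_model(n); print(n,m)
    im=ctrl.read_camera(n); cv2.imwrite(f"pics/{n}0.png",im[:,:,::-1])
print(ctrl.get_state())
E
```

```text
pics
scene {'intrinsics': array([[383.30800073,   0.        , 315.5676653 ],
       [  0.        , 383.30800073, 194.22974054],
       [  0.        ,   0.        ,   1.        ]]), 'rvec': array([ 2.14710269,  0.97206673, -0.43038721]), 'tvec': array([-0.40936435, -0.19247785,  1.43521882])}
side {'intrinsics': array([[499.67995313,   0.        , 321.98613832],
       [  0.        , 499.67995313, 196.24070929],
       [  0.        ,   0.        ,   1.        ]]), 'rvec': array([ 0.38388359, -2.78158708,  1.1590137 ]), 'tvec': array([0.56546904, 0.18809067, 1.64385082])}
wrist {'intrinsics': array([[309.70691629,   0.        , 319.56781046],
       [  0.        , 309.70691629, 195.10689214],
       [  0.        ,   0.        ,   1.        ]]), 'rvec': array([-2.33793744, -1.71669639, -0.24534498]), 'tvec': array([-0.67303828, -0.03618822,  0.37831192])}
{'time': 0.15, 'qpos': array([ 1.11697061e+00,  2.86986253e-01,  1.57784729e+00,  1.83174376e-05,
        1.27862285e+00, -1.50028963e-01]), 'dq': array([ 0.00038519, -0.00177727, -0.00436254,  0.00010769, -0.00107217,
       -0.00121475]), 'joint_efforts': array([ 7.28957693e-04, -4.06602931e+01, -2.93139964e+01, -8.61358626e-05,
        3.95215771e-03, -1.27379400e-05]), 'eef_pos': array([0.20167945, 0.64362336, 0.23024533]), 'tcp_rot': array([ 1.51317472e-01,  9.88484777e-01, -8.87112529e-04, -2.85474083e-04]), 'contact_force': array([-0.0731525 ,  0.50179314,  0.09759199]), 'wrist_torque': array([ 0.0017505 , -0.02534366,  0.00500276]), 'finger_force': 0.0, 'opening': 1.00648248469022}
```

View pics/scene0.png

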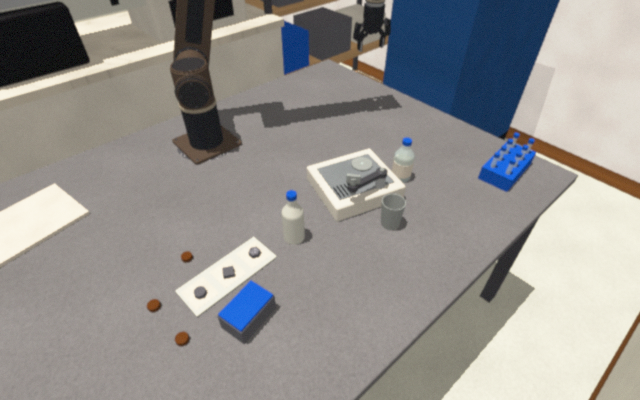

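View pics/side0.png

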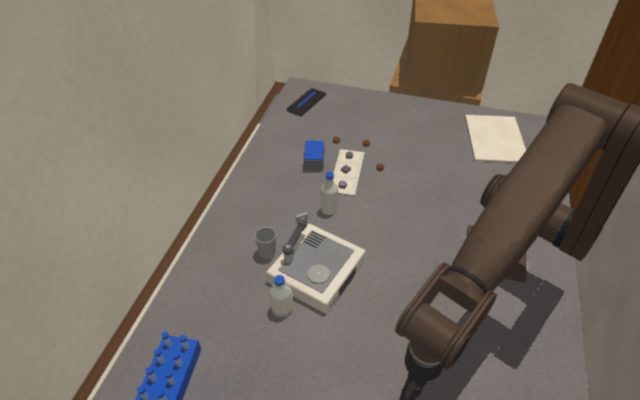

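View pics/wrist0.png

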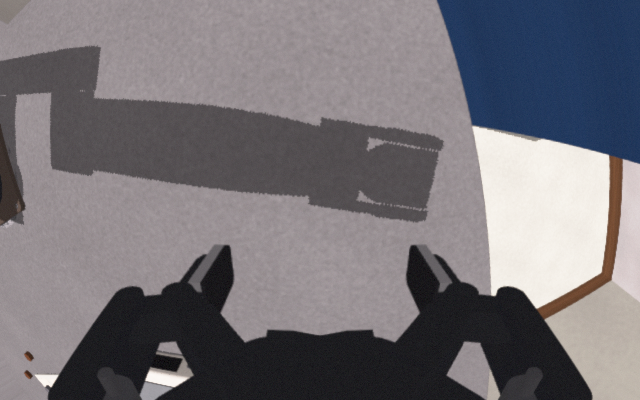

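The scene view shows the tray with samples at about (200,292), (228,271) and (254,252). The spectrometer is near (355,182), with the arm swung away and the seat at (362,163). The side view shows the seat at (318,273), the thumbscrew near (302,218) or (289,250), and the samples at (349,155), (346,168) and (342,184). The wrist view shows only bare table.

```bash
cat > h.py <<'E'
from plant import ctrl
import cv2, numpy as np
from scipy.spatial.transform import Rotation as R
def cam(n): 
    m=ctrl.camera_model(n); return m["intrinsics"],cv2.Rodrigues(m["rvec"])[0],np.array(m["tvec"]),n
def ray(c,uv):
    K,Rm,t,n=c; u=np.atleast_2d(uv).astype(float)
    p=(u-[K[0,2],K[1,2]])/K[0,0]
    if n=="wrist":
        r=np.linalg.norm(p,axis=1,keepdims=True)+1e-12; d=np.hstack([p/r*np.sin(r),np.cos(r)])
    else: d=np.hstack([p,np.ones((len(p),1))])
    d/=np.linalg.norm(d,axis=1,keepdims=True)
    return -Rm.T@t, d@Rm
def plane(c,uv,z):
    o,d=ray(c,uv); return o+d*((z-o[2])/d[:,2:])
def proj(c,P):
    K,Rm,t,n=c; q=np.atleast_2d(P)@Rm.T+t
    if n=="wrist":
        s=np.hypot(q[:,0],q[:,1]); a=np.arctan2(s,q[:,2]); f=q[:,:2]/(s[:,None]+1e-12)*a[:,None]
    else: f=q[:,:2]/q[:,2:]
    return f*K[0,0]+[K[0,2],K[1,2]]
def tri(*cu):
    A=np.zeros((3,3));b=np.zeros(3)
    for c,uv in cu:
        o,d=ray(c,uv);M=np.eye(3)-np.outer(d[0],d[0]);A+=M;b+=M@o
    return np.linalg.solve(A,b)
def tool():
    s=ctrl.get_state(); return s["eef_pos"],R.from_quat(s["tcp_rot"]).as_matrix(),s
E
python3 - <<'E'
from h import *
S,D=cam("scene"),cam("side")
np.set_printoptions(precision=3,suppress=True)
for a,b in [((200,292),(349,155)),((228,271),(346,168)),((254,252),(342,184)),((362,163),(318,273)),((291,195),(329,176)),((407,142),(279,281))]:
    print(tri((S,a),(D,b)),plane(S,a,.02),plane(D,b,.02))
a=cv2.imread("pics/scene0.png")[130:230,290:430]; b=cv2.imread("pics/side0.png")[200:320,240:380]
c=cv2.imread("pics/scene0.png")[230:320,170:290]; d=cv2.imread("pics/side0.png")[140:200,310:390]
f=lambda i:cv2.resize(i,(400,300),interpolation=cv2.INTER_CUBIC)
cv2.imwrite("pics/c1.png",np.vstack([np.hstack([f(a),f(b)]),np.hstack([f(c),f(d)])]))
E
```

```text
[ 0.573 -0.338  0.015] [[ 0.579 -0.338  0.02 ]] [[ 0.571 -0.335  0.02 ]]
[ 0.566 -0.255  0.019] [[ 0.57  -0.254  0.02 ]] [[ 0.564 -0.257  0.02 ]]
[ 0.559 -0.168  0.017] [[ 0.563 -0.168  0.02 ]] [[ 0.557 -0.166  0.02 ]]
[0.523 0.282 0.066] [[0.487 0.328 0.02 ]] [[0.531 0.247 0.02 ]]
[ 0.576 -0.044  0.162] [[0.453 0.046 0.02 ]] [[ 0.615 -0.195  0.02 ]]
[0.605 0.39  0.141] [[0.51  0.541 0.02 ]] [[0.638 0.309 0.02 ]]
```

View pics/c1.png

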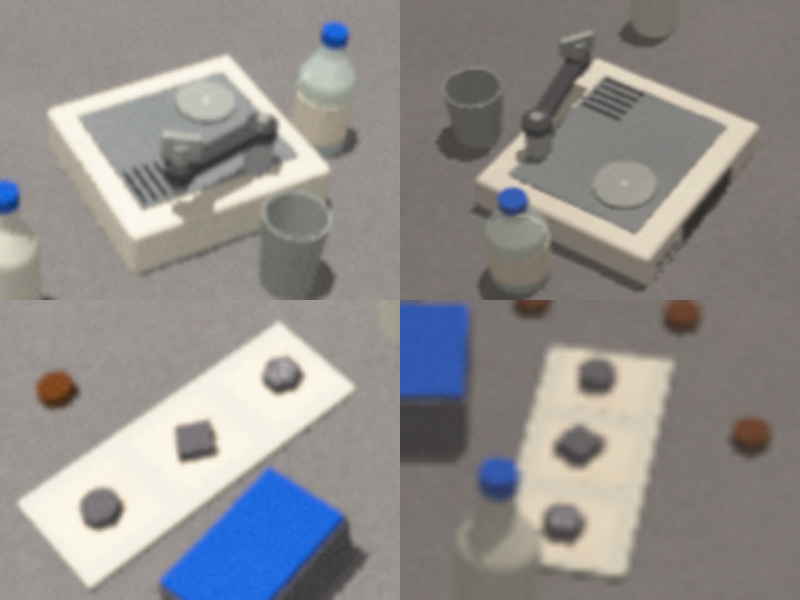

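The close-up suggests the round sample is at the far -y end of the tray, near (0.573,-0.338). The square is in the middle and the hex at the near end. I'll start moving, and pass over the spectrometer on the way to look down at it.

Emit:
arm_command:
  steps: [100,-0.9,-0.7,-0.2,0,100,-0.9,-0.7,-0.2,0,100,-0.9,-0.7,-0.2,0,100,-0.9,-0.7,-0.2,0,100,-0.9,-0.7,-0.2,0,100,-0.9,-0.7,-0.2,0,100,-0.9,-0.7,-0.2,0,100,-0.9,-0.7,-0.2,0]

```text
time: 0.82
eef_pos: [0.3321, 0.4553, 0.2712]
tcp_rot: [0.151, 0.989, -0.0, -0.0]
contact_force: [1.7, -1.0, -0.5]
opening: 1.002
finger_force: 0.0
```

Emit:
arm_command:
  steps: [100,-0.9,-0.7,-0.2,0,100,-0.9,-0.7,-0.2,0,100,-0.9,-0.7,-0.2,0,100,-0.9,-0.7,-0.2,0,100,-0.9,-0.7,-0.2,0,100,-0.9,-0.7,-0.2,0,100,-0.5,-0.4,-0.2,0,100,0,0,0,0]

```text
time: 1.48
eef_pos: [0.44, 0.3006, 0.3072]
tcp_rot: [0.153, 0.988, 0.0, 0.001]
contact_force: [-0.9, -0.5, 0.6]
opening: 1.001
finger_force: 0.0
```

```bash
python3 - <<'E'
from h import *
import pickle
np.set_printoptions(precision=3,suppress=True)
W=cam("wrist"); im=ctrl.read_camera("wrist"); p,Rm,s=tool()
pickle.dump((W,im),open("w1.pkl","wb")); cv2.imwrite("pics/w1.png",im[:,:,::-1])
print(s["time"],p,Rm,s["qpos"],"cam",-W[1].T@W[2])
E
```

```text
1.5333 [0.439 0.302 0.307] [[-0.953  0.302  0.001]
 [ 0.302  0.953  0.   ]
 [-0.     0.001 -1.   ]] [ 0.412 -0.081  1.838  0.     1.385 -0.852] cam [0.371 0.321 0.449]
```

View pics/w1.png

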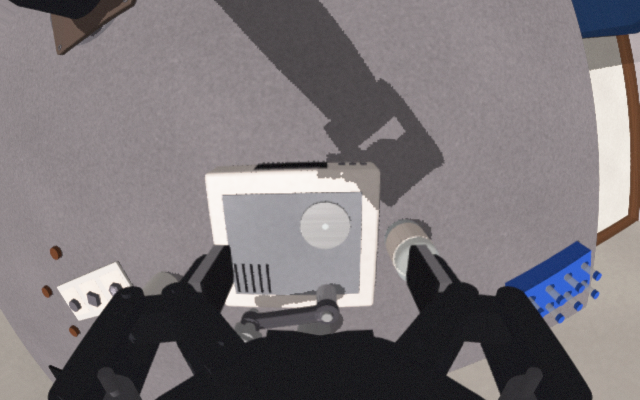

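The wrist view shows the seat window at (325,227), the hinge near (326,316), and the arm pointing left to its boss and wing near (250,325). The spectrometer is lined up with the tool.

```bash
python3 - <<'E'
from h import *
import pickle
np.set_printoptions(precision=4,suppress=True)
W,im=pickle.load(open("w1.pkl","rb"))
g=cv2.cvtColor(im,cv2.COLOR_RGB2HSV)
# seat: contour in gray crop
gr=cv2.cvtColor(im,cv2.COLOR_RGB2GRAY)
c=cv2.HoughCircles(cv2.medianBlur(gr[180:280,270:390],3),cv2.HOUGH_GRADIENT,1,50,param1=80,param2=12,minRadius=18,maxRadius=32)
print(c)
ctr=c[0][0][:2]+[270,180]; sW=plane(W,ctr,.066)[0]; print("seat@.066",sW, "window",plane(W,(325.5,227),.066))
S,D=cam("scene"),cam("side")
for z in(.05,.066,.08): 
    q=plane(W,ctr,z)[0]; print(z,proj(S,q),proj(D,q))
h=plane(W,(326,317),.122)[0]; print("hinge",h,np.hypot(*(h-sW)[:2]), "tri seat", tri((S,(362,163)),(D,(318,273)),(W,ctr)))
# white body corners -> outline at .056
b=((gr>190)).astype(np.uint8)[150:320,190:400]
cn=max(cv2.findContours(b,0,2)[0],key=cv2.contourArea)[:,0]+[190,150]
P=plane(W,cn,.056)[:,:2].astype(np.float32); r=cv2.minAreaRect(P); print(r)
# front edge direction: top edge of the panel (pixels row ~193)
e=[]
for u in range(235,300,3):
    col=gr[170:215,u].astype(int); v=170+np.argmin(np.diff(col)); e.append((u+.0,v+.5))
Q=plane(W,e,.06)[:,:2]; vx=cv2.fitLine(Q.astype(np.float32),cv2.DIST_HUBER,0,.01,.01).ravel(); print("front edge dir",vx)
cv2.imwrite("pics/w1c.png",cv2.resize(im[280:345,220:350,::-1],(800,400),interpolation=cv2.INTER_CUBIC))
E
```

```text
[[[54.5 44.5 24.6]]]
seat@.066 [0.5205 0.2811 0.066 ] window [[0.5243 0.2812 0.066 ]]
0.05 [[361.0265 167.5185]] [[316.3678 275.6297]]
0.066 [[360.369  162.5202]] [[318.1648 273.3477]]
0.08 [[359.7879 158.1029]] [[319.7639 271.3168]]
hinge [0.627  0.2491 0.122 ] 0.11119605476972103 tri seat [0.5224 0.2817 0.0656]
((0.48474738001823425, 0.2312997579574585), (0.20925496518611908, 0.10542000085115433), 73.89582061767578)
front edge dir [0.2788 0.9604 0.4569 0.2205]
```

View pics/w1c.png

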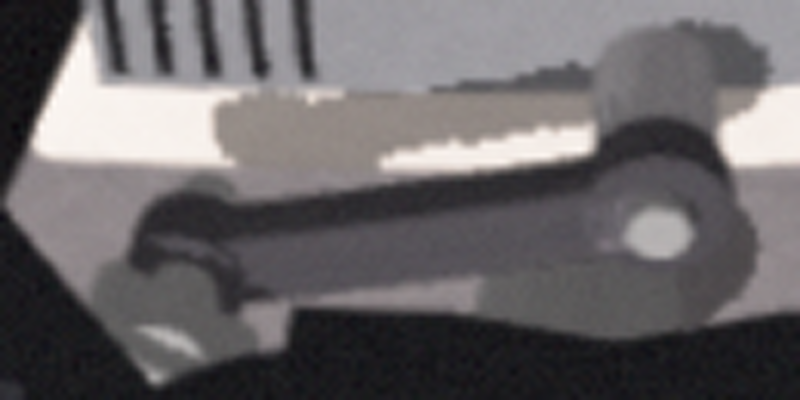

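Now on to the tray.

Emit:
arm_command:
  steps: [100,-0.53,-0.95,0,0,100,-0.53,-0.95,0,0,100,-0.53,-0.95,0,0,100,-0.53,-0.95,0,0,100,-0.53,-0.95,0,0,100,-0.53,-0.95,0,0,100,-0.53,-0.95,0,0,100,-0.53,-0.95,0,0]

```text
time: 2.2
eef_pos: [0.4819, 0.0898, 0.3057]
tcp_rot: [0.151, 0.989, 0.0, -0.0]
contact_force: [-0.2, -0.1, 0.2]
opening: 1.0
finger_force: 0.0
```

Emit:
arm_command:
  steps: [100,-0.53,-0.95,0,0,100,-0.53,-0.95,0,0,100,-0.53,-0.95,0,0,100,-0.53,-0.95,0,0,100,-0.53,-0.95,0,0,100,-0.53,-0.95,0,0,100,-0.53,-0.95,0,0,100,-0.53,-0.95,0,0]

```text
time: 2.87
eef_pos: [0.5269, -0.1231, 0.3056]
tcp_rot: [0.151, 0.989, 0.0, -0.0]
contact_force: [0.5, -0.4, 0.7]
opening: 1.003
finger_force: 0.0
```

Emit:
arm_command:
  steps: [100,-0.53,-0.95,0.4,0,100,-0.53,-0.95,0.4,0,100,-0.53,-0.95,0.4,0,100,-0.53,-0.95,0.4,0,100,-0.53,-0.95,0.4,0,100,-0.53,-0.95,0.4,0,100,-0.53,-0.95,0.4,0,100,0,0,0,0]

```text
time: 3.53
eef_pos: [0.5651, -0.3117, 0.2322]
tcp_rot: [0.152, 0.988, 0.001, -0.002]
contact_force: [-1.1, 0.5, -0.6]
opening: 1.001
finger_force: 0.0
```

```bash
python3 - <<'E'
from h import *
import pickle
np.set_printoptions(precision=4,suppress=True)
W=cam("wrist"); im=ctrl.read_camera("wrist"); p,Rm,s=tool()
pickle.dump((W,im,p),open("w2.pkl","wb")); cv2.imwrite("pics/w2.png",im[:,:,::-1])
print(s["time"],p,Rm,s["qpos"])
q=proj(W,[(.573,-.338,.015),(.566,-.255,.015),(.559,-.168,.015)]);print(q)
E
```

```text
3.5833 [ 0.5651 -0.3098  0.2333] [[-0.9538  0.3006 -0.0036]
 [ 0.3006  0.9538  0.0033]
 [ 0.0044  0.002  -1.    ]] [-0.6587  0.2213  1.6515  0.0004  1.2737 -1.9244]
[[301.1885 180.9447]
 [366.1928 154.9379]
 [432.0585 129.6362]]
```

View pics/w2.png

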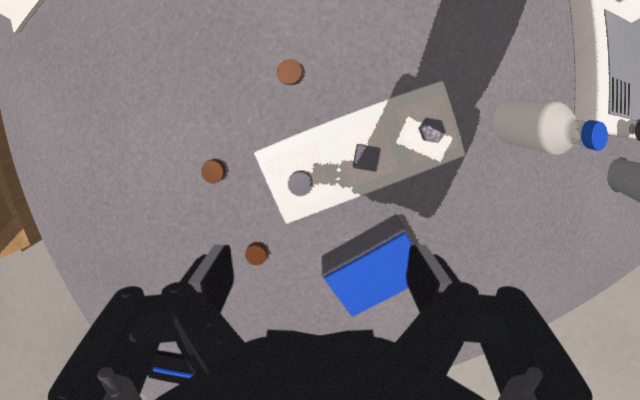

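The round sample is confirmed: a disc at (300,183). The square is at (367,157) and the hex at (432,130). The tip box lies behind the tray.

```bash
python3 - <<'E'
from h import *
import pickle
np.set_printoptions(precision=4,suppress=True)
W,im,p=pickle.load(open("w2.pkl","rb"))
gr=cv2.cvtColor(im,cv2.COLOR_RGB2GRAY)
def blob(g,x0,y0,x1,y1,th):
    b=(g[y0:y1,x0:x1]<th).astype(np.uint8)
    n,l,st,ce=cv2.connectedComponentsWithStats(b); i=1+np.argmax(st[1:,4]); return ce[i]+[x0,y0],st[i]
c,st=blob(gr,280,165,314,200,140); print(c,st, gr[183,280:320])
S,D=cam("scene"),cam("side")
sc=cv2.cvtColor(cv2.imread("pics/scene0.png"),7-1); sd=cv2.cvtColor(cv2.imread("pics/side0.png"),6)
cs,a=blob(sc,190,284,210,300,150); cd,b=blob(sd,341,149,356,162,150); print(cs,a,cd,b)
print("tri all",tri((W,c),(S,cs),(D,cd)),"SD",tri((S,cs),(D,cd)),"W@.016",plane(W,c,.016),"@.022",plane(W,c,.022))
E
```

```text
[300.7929 182.2782] [  9   6  25  24 478] [244 242 243 243 243 244 242 215 160 136 135 134 135 136 133 135 132 132
 133 133 133 134 131 131 130 133 131 130 130 126  98  75  97 138 150 148
 151 150 167 211]
[200.0893 292.4196] [  5   3  12  12 112] [349. 155.] [ 5  3  7  7 45]
tri all [ 0.574  -0.3389  0.0149] SD [ 0.5737 -0.3388  0.0147] W@.016 [[ 0.5742 -0.3388  0.016 ]] @.022 [[ 0.5729 -0.338   0.022 ]]
```

Emit:
arm_command:
  steps: [65,-0.14,-0.2,0.9,0,65,-0.14,-0.2,0.9,0,65,-0.14,-0.2,0.9,0,65,-0.14,-0.2,0.9,0,65,-0.14,-0.2,0.9,0,65,0,0,0.9,0,65,0,0,0.9,0,65,0,0,0.9,0]

```text
time: 4.25
eef_pos: [0.5755, -0.3366, 0.0558]
tcp_rot: [0.151, 0.989, 0.0, 0.0]
contact_force: [-0.3, 0.4, -0.1]
opening: 0.644
finger_force: 0.0
```

Emit:
arm_command:
  steps: [65,0,0,0,0,65,0,0,0,0,65,0,0,0,0,65,0,0,0,0]

```text
time: 4.58
eef_pos: [0.5763, -0.339, 0.059]
tcp_rot: [0.151, 0.989, -0.001, 0.002]
contact_force: [-0.1, -1.4, 0.7]
opening: 0.648
finger_force: 0.0
```

```bash
python3 - <<'E'
from h import *
np.set_printoptions(precision=4,suppress=True)
W=cam("wrist"); im=ctrl.read_camera("wrist"); p,Rm,s=tool()
cv2.imwrite("pics/w3.png",im[:,:,::-1])
print(s["time"],p,Rm.T@(np.array([.574,-.339,.008])-p),s["qpos"])
q=proj(W,[(.574,-.339,.015)])[0];print(q)
gr=cv2.cvtColor(im,cv2.COLOR_RGB2GRAY)
x0,y0=int(q[0])-40,int(q[1])-40
b=(cv2.GaussianBlur(gr,(3,3),0)[y0:y0+80,x0:x0+80]<150).astype(np.uint8); n,l,st,ce=cv2.connectedComponentsWithStats(b)
for i in range(1,n):
  if st[i,4]>200: print(st[i],ce[i]+[x0,y0],plane(W,ce[i]+[x0,y0],.017))
E
```

```text
4.6333 [ 0.5761 -0.3392  0.059 ] [ 0.0023 -0.0004  0.051 ] [-0.6836  0.4492  1.7018  0.0001  0.9865 -1.9512]
[320.2535 216.68  ]
[   0    0   80   80 4211] [327.1221 217.9107] [[ 0.5754 -0.3349  0.017 ]]
```

View pics/w3.png

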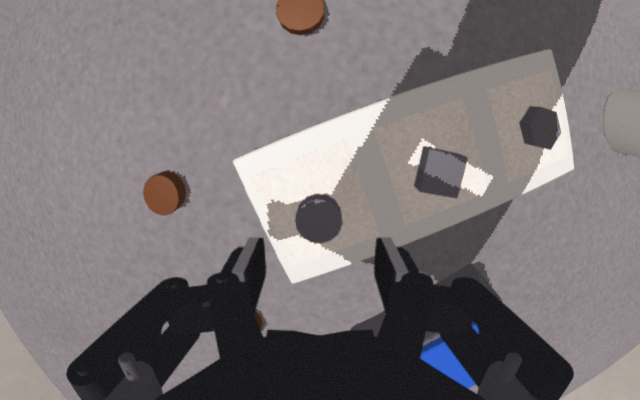

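The disc shows at (319,218), within a pixel or two of where I predicted it, and centred between the fingers. I'll go down and grip.

Emit:
arm_command:
  steps: [65,0.09,0,0.5,0,65,0,0,0.5,0,65,0,0,0.5,0,65,0,0,0.5,0,65,0,0,0,0,20,0,0,0,0,0,0,0,0,0,0,0,0,0,0]
  squeeze: 30

```text
time: 5.3
eef_pos: [0.5738, -0.339, 0.0078]
tcp_rot: [0.151, 0.988, -0.001, 0.001]
contact_force: [0.2, 0.1, 7.2]
opening: 0.335
finger_force: 33.3
```

Emit:
arm_command:
  steps: [0,0,0,0,0,0,0,0,0,0,0,0,0,0,0,0,0,0,0,0,0,0,0,0,0]

```text
time: 5.72
eef_pos: [0.5739, -0.339, 0.0078]
tcp_rot: [0.151, 0.988, -0.001, 0.001]
contact_force: [-0.8, 0.8, 7.7]
opening: 0.335
finger_force: 33.1
```

Gripped at 0.335 opening. Lifting and carrying it over.

Emit:
arm_command:
  steps: [0,0,0,-0.4,0,0,0,0,-0.9,0,0,0,0,-1,0,0,0,0,-1,0,0,0,0,-1,0,0,0,0,-1,0,0,0,0,-1,0,0,0,0,-1,0]

```text
time: 6.38
eef_pos: [0.5719, -0.3376, 0.1889]
tcp_rot: [0.151, 0.988, 0.001, -0.001]
contact_force: [0.5, -0.6, 0.4]
opening: 0.335
finger_force: 29.6
```

Emit:
arm_command:
  steps: [0,0.39,0.96,-0.3,0,0,0.39,0.96,-0.3,0,0,0.39,0.96,-0.3,0,0,0.39,0.96,-0.3,0,0,0.39,0.96,-0.3,0,0,0.39,0.96,-0.3,0,0,0.39,0.96,-0.3,0,0,0.39,0.96,-0.3,0]

```text
time: 7.05
eef_pos: [0.5548, -0.1301, 0.2481]
tcp_rot: [0.151, 0.988, 0.0, -0.001]
contact_force: [0.6, -1.2, -0.2]
opening: 0.33
finger_force: 29.7
```

Emit:
arm_command:
  steps: [0,0.39,0.96,0,0,0,0.39,0.96,0,0,0,0.39,0.96,0,0,0,0.39,0.96,0,0,0,0.39,0.96,0,0,0,0.39,0.96,0,0,0,0.39,0.96,0,0,0,0.39,0.96,0,0]

```text
time: 7.72
eef_pos: [0.5378, 0.0763, 0.2478]
tcp_rot: [0.151, 0.988, -0.0, -0.001]
contact_force: [0.1, -0.4, -0.3]
opening: 0.333
finger_force: 29.7
```

Emit:
arm_command:
  steps: [0,0.39,0.96,0,0,0,0.39,0.96,0,0,0,0.39,0.96,0,0,0,0.39,0.96,0,0,0,0.39,0.96,0,0,0,0.39,0.96,0,0,0,0.39,0.96,0,0,0,0.39,0.96,0,0]

```text
time: 8.38
eef_pos: [0.5208, 0.2827, 0.2477]
tcp_rot: [0.151, 0.988, -0.0, -0.001]
contact_force: [0.0, -1.2, -0.4]
opening: 0.335
finger_force: 29.7
```

Emit:
arm_command:
  steps: [0,0,0,0,0,0,0,0,0,0,0,0,0,0,0]

```text
time: 8.63
eef_pos: [0.5213, 0.2811, 0.2479]
tcp_rot: [0.151, 0.989, -0.001, -0.001]
contact_force: [-0.1, 0.6, -0.4]
opening: 0.336
finger_force: 29.7
```

```bash
python3 - <<'E'
from h import *
import pickle
np.set_printoptions(precision=4,suppress=True)
W=cam("wrist"); im=ctrl.read_camera("wrist"); p,Rm,s=tool()
cv2.imwrite("pics/w4.png",im[:,:,::-1]); pickle.dump((W,im,p),open("w4.pkl","wb"))
print(s["time"],p,Rm,Rm.T@(np.array([.5225,.2815,.066])-p),s["qpos"],s["opening"],s["finger_force"])
print(proj(W,[(.5225,.2815,.066)]))
E
```

```text
8.6833 [0.5215 0.2808 0.2482] [[-0.954   0.2997 -0.0011]
 [ 0.2997  0.954  -0.0008]
 [ 0.0008 -0.0011 -1.    ]] [-0.0009  0.0012  0.1822] [ 0.3229  0.0936  1.7681 -0.0005  1.2813 -0.9434] 0.3370647816641779 29.716217815876007
[[321.3284 174.919 ]]
```

View pics/w4.png

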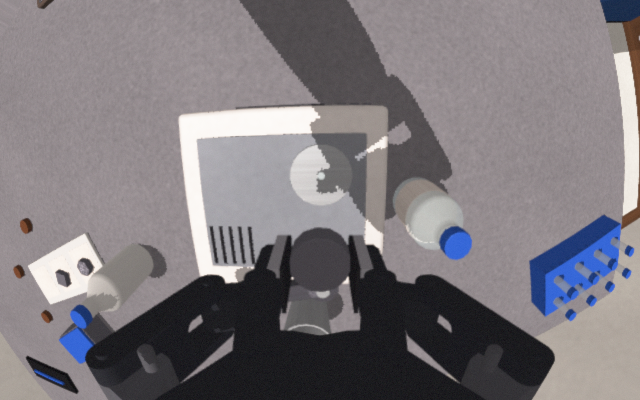

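The seat is at (321,175), within a pixel of my projection, and the disc is held squarely. I'll lower it.

Emit:
arm_command:
  steps: [0,-0.04,0.05,0.9,0,0,0,0,0.9,0,0,0,0,0.9,0,0,0,0,0.9,0,0,0,0,0.9,0,0,0,0,0.9,0,0,0,0,0.9,0,0,0,0,0.4,0]

```text
time: 9.35
eef_pos: [0.5212, 0.2805, 0.0779]
tcp_rot: [0.152, 0.988, -0.001, -0.002]
contact_force: [-0.5, -0.3, -0.3]
opening: 0.333
finger_force: 29.7
```

Emit:
arm_command:
  steps: [0,0,0,0.1,0,0,0,0,0,0,0,0,0,0,0,0,0,0,0,0]

```text
time: 9.68
eef_pos: [0.5243, 0.2828, 0.0808]
tcp_rot: [0.151, 0.988, 0.001, 0.002]
contact_force: [-0.1, -0.2, 0.9]
opening: 0.337
finger_force: 29.7
```

Emit:
arm_command:
  steps: [0,0,0,0.2,0,0,0,0,0,0,0,0,0,0,0,0,0,0,0,0]

```text
time: 10.02
eef_pos: [0.523, 0.2826, 0.074]
tcp_rot: [0.151, 0.988, 0.0, 0.0]
contact_force: [-0.0, -0.4, -0.4]
opening: 0.334
finger_force: 29.7
```

Emit:
arm_command:
  steps: [0,0,0,0.15,0,0,0,0,0,0,0,0,0,0,0,0,0,0,0,0]

```text
time: 10.35
eef_pos: [0.5228, 0.2824, 0.0699]
tcp_rot: [0.151, 0.988, -0.0, -0.0]
contact_force: [-0.1, -0.1, -0.2]
opening: 0.335
finger_force: 29.7
```

Emit:
arm_command:
  steps: [0,0,-0.04,0.1,0,0,0,0,0.04,0,0,0,0,0,0,0,0,0,0,0]

```text
time: 10.68
eef_pos: [0.5225, 0.2814, 0.0664]
tcp_rot: [0.151, 0.988, -0.0, -0.0]
contact_force: [0.4, 0.8, 0.6]
opening: 0.334
finger_force: 29.7
```

Emit:
arm_command:
  steps: [0,0,0,0.02,0,0,0,0,0,0,36,0,0,0,0,40,0,0,0,0,50,0,0,0,0,60,0,0,0,0,60,0,0,0,0,60,0,0,0,0]

```text
time: 11.35
eef_pos: [0.5227, 0.2815, 0.0661]
tcp_rot: [0.151, 0.988, 0.0, 0.0]
contact_force: [-0.2, -0.2, -0.4]
opening: 0.6
finger_force: 0.0
```

Emit:
arm_command:
  steps: [60,0,0,-0.3,0,60,0,0,-0.5,0,60,0,0,-0.9,0,60,0,0,-1,0,60,0,0,-1,0,60,0,0,-1,0,60,0,0,-1,0,60,0,0,-0.5,0]

```text
time: 12.02
eef_pos: [0.5243, 0.2822, 0.2268]
tcp_rot: [0.151, 0.988, 0.002, 0.003]
contact_force: [1.0, -0.5, 0.8]
opening: 0.597
finger_force: 0.0
```

Emit:
arm_command:
  steps: [60,0,0,0,0,60,0,0,0,0,60,0,0,0,0]

```text
time: 12.27
eef_pos: [0.5217, 0.2812, 0.2194]
tcp_rot: [0.151, 0.988, -0.001, -0.001]
contact_force: [-0.2, -0.4, -0.4]
opening: 0.597
finger_force: 0.0
```

```bash
python3 - <<'E'
from h import *
import pickle
np.set_printoptions(precision=4,suppress=True)
W=cam("wrist"); im=ctrl.read_camera("wrist"); p,Rm,s=tool()
pickle.dump((W,im,p),open("w5.pkl","wb"))
sc=ctrl.read_camera("scene"); sd=ctrl.read_camera("side")
print(s["time"],p,s["qpos"])
gr=cv2.cvtColor(im,cv2.COLOR_RGB2GRAY)
q=proj(W,[(.5225,.2815,.073),(.627,.2485,.108),(.596,.143,.141)]);print(q)
x,y=q[0].astype(int)
b=(gr[y-35:y+35,x-35:x+35]<100).astype(np.uint8);n,l,st,ce=cv2.connectedComponentsWithStats(b)
for i in range(1,n):
  if st[i,4]>100: print(st[i],ce[i]+[x-35,y-35],plane(W,ce[i]+[x-35,y-35],.075))
f=lambda i:cv2.resize(i,(400,300),interpolation=cv2.INTER_CUBIC)
cv2.imwrite("pics/c5.png",np.vstack([np.hstack([f(im),f(im[y-60:y+90,x-100:x+100])]),np.hstack([f(sc[130:230,290:430]),f(sd[200:320,240:380])])])[:,:,::-1])
E
```

```text
12.3167 [0.5215 0.2811 0.2188] [ 0.3233  0.119   1.795  -0.      1.2314 -0.9436]
[[321.3271 182.7495]
 [321.0728 299.4551]
 [204.6191 316.2193]]
[ 34   0  36  70 456] [348.7434 170.7522] [[0.5186 0.3099 0.075 ]]
[ 20  21  32  33 737] [321.536  184.9267] [[0.5241 0.2812 0.075 ]]
```

View pics/c5.png

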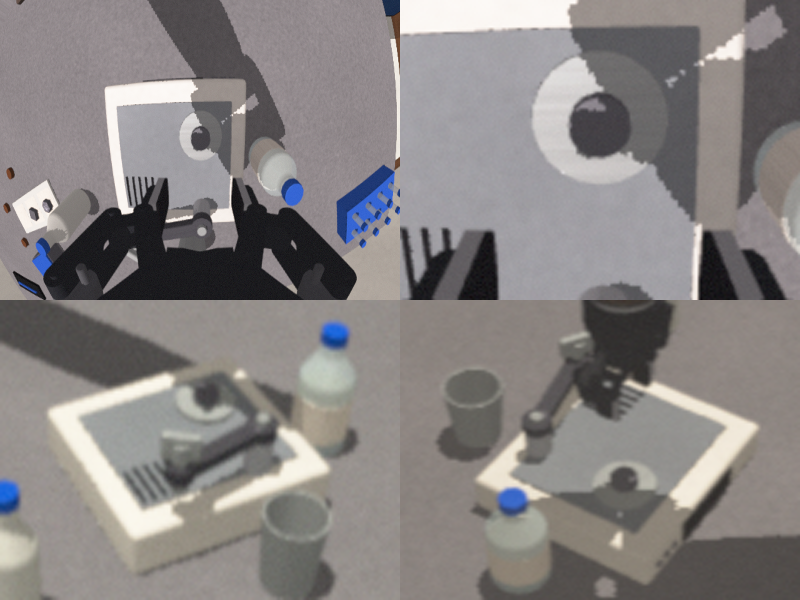

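The sample sits centred on the seat, measuring about (0.524,0.281) against a target of (0.5225,0.2815). Next I need the exact bar angle, and the beaker's position so I can stay clear of it.

```bash
python3 - <<'E'
from h import *
import pickle
np.set_printoptions(precision=4,suppress=True)
W,im=pickle.load(open("w1.pkl","rb"))
f=lambda x,y:(220+x/6.154,280+y/6.154)
A,B=plane(W,[f(240,268),f(597,228)],.116); h=plane(W,f(658,232),.122)[0]
print(A,B,h,np.linalg.norm((A-h)[:2]),"dir",np.degrees(np.arctan2(*(A-B)[1::-1])),np.degrees(np.arctan2(*(A-h)[1::-1])))
S,D=cam("scene"),cam("side")
g=lambda x,y:(290+x*.35,130+y/3); k=lambda x,y:(240+(x-400)*.35,200+y*.4)
print("pin",tri((S,g(264,120)),(D,k(537,115)),(W,f(658,232))))
print("wingtop mid",tri((S,g(182,140)),(D,k(577,45))))
print("wing ends",[plane(S,g(*q),.154)[0] for q in((163,135),(201,138))],[plane(D,k(*q),.154)[0] for q in((561,45),(593,36))])
print("beaker rim",tri((S,g(295,212)),(D,k(473,88))))
E
```

```text
[0.6175 0.1547 0.116 ] [0.628  0.2362 0.116 ] [0.6285 0.2499 0.122 ] 0.09585784399241258 dir -97.356660741825 -96.60526235748556
pin [0.6291 0.2493 0.1203]
wingtop mid [0.6139 0.1458 0.1419]
wing ends [array([0.6088, 0.1271, 0.154 ]), array([0.636 , 0.1514, 0.154 ])] [array([0.6251, 0.1595, 0.154 ]), array([0.5962, 0.1355, 0.154 ])]
beaker rim [0.7188 0.2013 0.0891]
```

The pivot is at about (0.6285,0.249). The arm points along -97°, so the joint is at about 1.75 rad. I'll straddle the bar 60 mm from the hinge and swing it along its arc.

Emit:
arm_command:
  steps: [45,-0.82,-0.38,0,0,45,-0.82,-0.38,0,0,45,-0.82,-0.38,0,0,45,-0.82,-0.38,0,0,45,-0.82,-0.38,0,0,45,-0.82,-0.38,0,0,45,0,0,0,-1,45,0,0,0,-1]

```text
time: 13.08
eef_pos: [0.6234, 0.1889, 0.2191]
tcp_rot: [0.051, 0.999, -0.0, -0.001]
contact_force: [0.5, 0.1, 0.5]
opening: 0.45
finger_force: 0.0
```

Emit:
arm_command:
  steps: [45,0,0,0,-1,45,0,0,0,-1,45,0,0,0,-1,45,0,0,0,-1,45,0,0,0,-1,45,0,0,0,-1,45,0,0,0,-1,45,0,0,0,-1]

```text
time: 13.75
eef_pos: [0.6224, 0.1903, 0.2193]
tcp_rot: [-0.343, 0.939, 0.0, -0.001]
contact_force: [-0.2, 0.6, 0.2]
opening: 0.448
finger_force: 0.0
```

Emit:
arm_command:
  steps: [45,0,0,0,-1,45,0,0,0,-1,45,0,0,0,-1,45,0,0,0,-1,45,0,0,0,-1,45,0,0,0,-1,45,0,0,0,-0.5,45,0,0,0,0]

```text
time: 14.42
eef_pos: [0.6224, 0.1903, 0.2194]
tcp_rot: [-0.624, 0.782, 0.001, -0.001]
contact_force: [0.2, 0.3, -0.2]
opening: 0.451
finger_force: 0.0
```

Emit:
arm_command:
  steps: [45,0,0,0,0,45,0,0,0,0,45,0,0,0,0]

```text
time: 14.67
eef_pos: [0.6228, 0.1903, 0.2206]
tcp_rot: [-0.623, 0.782, 0.0, -0.0]
contact_force: [0.0, 0.1, 0.5]
opening: 0.451
finger_force: 0.0
```

```bash
python3 - <<'E'
from h import *
import pickle
np.set_printoptions(precision=4,suppress=True)
W=cam("wrist"); im=ctrl.read_camera("wrist"); p,Rm,s=tool()
cv2.imwrite("pics/w6.png",im[:,:,::-1]); pickle.dump((W,im,p),open("w6.pkl","wb"))
t=np.array([.6212,.1895,.097])
print(s["time"],p,Rm,s["qpos"],Rm.T@(t-p), np.degrees(np.arctan2(Rm[1,1],Rm[0,1])))
print(proj(W,[(.6285,.249,.122),(.615,.140,.154),(.6212,.1895,.116)]))
E
```

```text
14.7167 [0.6229 0.1903 0.2208] [[-0.2234 -0.9747 -0.0005]
 [-0.9747  0.2234 -0.0001]
 [ 0.0002  0.0004 -1.    ]] [ 0.141   0.2434  1.6483 -0.      1.2503 -2.7753] [0.0011 0.0014 0.1238] 167.0934500869616
[[328.3026 260.938 ]
 [314.2856 138.9231]
 [321.3354 193.8886]]
```

View pics/w6.png

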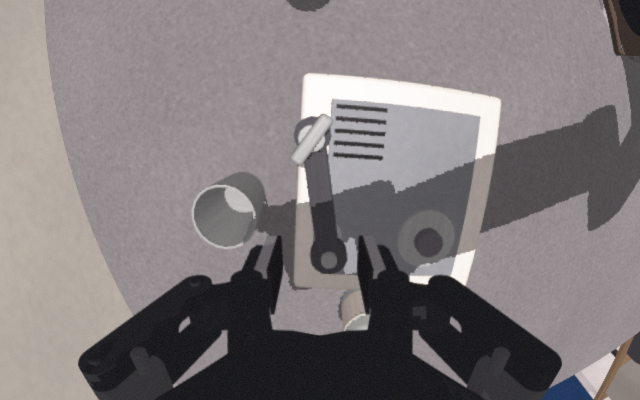

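This is a clear view. The pin is at (328,261), the wing runs (297,163)–(327,116), and the bar lies between. I'll measure the wing angle and then descend.

```bash
python3 - <<'E'
from h import *
import pickle
np.set_printoptions(precision=4,suppress=True)
W,im,p=pickle.load(open("w6.pkl","rb"))
gr=cv2.cvtColor(im,cv2.COLOR_RGB2GRAY)
b=(gr[108:170,290:331]>135).astype(np.uint8)&(im[108:170,290:331].max(2)<225)
b[:, :]=b; n,l,st,ce=cv2.connectedComponentsWithStats(b,connectivity=4)
for i in range(1,n):
  if st[i,4]>60: print(st[i],ce[i]+[290,108])
E_=plane(W,[(297.5,161),(326,117)],.154); m=E_.mean(0); print(E_,m,np.linalg.norm(E_[0]-E_[1]))
h=plane(W,(328.5,261),.122)[0]; print("pin",h,np.linalg.norm((m-h)[:2]))
ad=np.degrees(np.arctan2(*(m-h)[1::-1])); wd=np.degrees(np.arctan2(*(E_[1]-E_[0])[1::-1])); print("arm dir",ad,"wing dir",wd,"wing rel arm (mod180)",(wd-ad)%180)
E
```

```text
[   0    0   41   62 1382] [306.2149 136.924 ]
[37 32  4 30 68] [329.1471 153.9265]
[[0.6296 0.1522 0.154 ]
 [0.604  0.1273 0.154 ]] [0.6168 0.1397 0.154 ] 0.03574680739433916
pin [0.6283 0.2491 0.122 ] 0.10997731607094013
arm dir -96.00943234026371 wing dir -135.81876202398288 wing rel arm (mod180) 140.19067031628083
```

Emit:
arm_command:
  steps: [45,0.04,0.06,0.8,0,45,0,0,0.8,0,45,0,0,0.8,0,45,0,0,0.8,0,45,0,0,0.8,0,45,0,0,0.6,0,45,0,0,0.3,0,45,0,0,0,0]

```text
time: 15.38
eef_pos: [0.6197, 0.1895, 0.0961]
tcp_rot: [-0.623, 0.782, 0.001, -0.002]
contact_force: [-0.2, 0.2, -0.0]
opening: 0.455
finger_force: 0.0
```

Emit:
arm_command:
  steps: [45,0,0,0,0,45,0,0,0,0]

```text
time: 15.55
eef_pos: [0.6223, 0.1899, 0.1001]
tcp_rot: [-0.623, 0.782, -0.001, 0.001]
contact_force: [-0.8, -0.2, 0.4]
opening: 0.447
finger_force: 0.0
```

The arm is at about 1.76 rad. The wing stands 140° (2.45 rad) counter-clockwise of the bar, which is the only value within range. Now the swing.

Emit:
arm_command:
  steps: [28,0,0,0,0,28,0,0,0,0,28,0.01,0.23,0,0.9,28,0.01,0.23,0,0.9,28,0.01,0.23,0,0.9,28,0.01,0.23,0,0.9,28,0.01,0.23,0,0.9,28,0.01,0.23,0,0.9]

```text
time: 16.22
eef_pos: [0.5923, 0.2016, 0.1001]
tcp_rot: [-0.391, 0.921, -0.003, 0.003]
contact_force: [3.6, -4.4, -0.8]
opening: 0.282
finger_force: 3.2
```

```bash
cat > r.py <<'E'
from h import *
np.set_printoptions(precision=4,suppress=True)
p,Rm,s=tool(); h=np.array([.6283,.2491]); d=p[:2]-h
print(s["time"],p,"r",np.hypot(*d),"dir",np.degrees(np.arctan2(d[1],d[0])),"ytool",np.degrees(np.arctan2(Rm[1,1],Rm[0,1])),s["contact_force"],s["opening"],s["qpos"])
E
python3 r.py
```

```text
16.2167 [0.5923 0.2016 0.1001] r 0.05960270789381806 dir -127.14612380254846 ytool 135.9800134345097 [ 3.6286 -4.4091 -0.7624] 0.2820445069427178 [ 0.1677  0.3119  1.7999 -0.0047  1.0234 -2.2031]
```

Emit:
arm_command:
  steps: [28,0,0.23,0,0.9,28,0,0.23,0,0.9,28,0,0.23,0,0.9,28,0,0.23,0,0.9,28,0,0.23,0,0.9,28,0,0.23,0,0.9,28,0,0.23,0,0.9,28,0,0,0,0]

```text
time: 16.88
eef_pos: [0.5694, 0.236, 0.0996]
tcp_rot: [-0.087, 0.996, -0.002, -0.001]
contact_force: [-1.5, -3.6, 0.8]
opening: 0.281
finger_force: 1.7
```

```bash
python3 r.py
```

```text
16.8833 [0.5694 0.236  0.0996] r 0.06029517306661319 dir -167.4396973678335 ytool 99.99509964015517 [-1.4698 -3.5835  0.7761] 0.28104505006996183 [ 0.2299  0.298   1.8188 -0.0041  1.0264 -1.5132]
```

Emit:
arm_command:
  steps: [28,0,0.24,0,0.95,28,0,0.24,0,0.95,28,0,0.24,0,0.95,28,-0.01,0.24,0,0.95,28,0,0,0,0,28,0,0,0,0]

```text
time: 17.38
eef_pos: [0.5687, 0.2604, 0.0992]
tcp_rot: [0.101, 0.995, -0.001, -0.001]
contact_force: [-2.7, -4.4, 2.1]
opening: 0.28
finger_force: 1.9
```

```bash
python3 r.py
```

```text
17.3833 [0.5687 0.2604 0.0992] r 0.060631435388966086 dir 169.2682519523143 ytool 78.39220940033942 [-2.7306 -4.4198  2.0662] 0.28010220882392933 [ 0.2679  0.3164  1.796  -0.0017  1.0309 -1.0994]
```

Emit:
arm_command:
  steps: [28,0,0.2,0,0.6,28,0,0.1,0,0.3,28,0,0,0,0,28,0,0,0,0]

```text
time: 17.72
eef_pos: [0.5702, 0.2676, 0.0991]
tcp_rot: [0.146, 0.989, -0.001, -0.001]
contact_force: [-3.1, -3.6, 4.4]
opening: 0.281
finger_force: 2.2
```

Emit:
arm_command:
  steps: [28,0,0.06,0,0,28,0,0,0,0]

```text
time: 17.88
eef_pos: [0.5704, 0.2687, 0.099]
tcp_rot: [0.146, 0.989, -0.002, -0.001]
contact_force: [-3.9, -3.8, 3.9]
opening: 0.279
finger_force: 2.7
```

Emit:
arm_command:
  steps: [28,0,0.06,0,0,28,0,0,0,0]

```text
time: 18.05
eef_pos: [0.5706, 0.2696, 0.0989]
tcp_rot: [0.146, 0.989, -0.002, -0.002]
contact_force: [-4.9, -6.1, 4.8]
opening: 0.283
finger_force: 3.5
```

Emit:
arm_command:
  steps: [28,0,0.06,0,0,28,0,0,0,0]

```text
time: 18.22
eef_pos: [0.5706, 0.2697, 0.0989]
tcp_rot: [0.145, 0.989, -0.004, -0.002]
contact_force: [-5.9, -10.4, 5.7]
opening: 0.279
finger_force: 5.7
```

Emit:
arm_command:
  steps: [28,0,0.06,0,0,28,0,0,0,0]

```text
time: 18.38
eef_pos: [0.5706, 0.2697, 0.0989]
tcp_rot: [0.145, 0.989, -0.006, -0.003]
contact_force: [-7.6, -14.3, 7.5]
opening: 0.284
finger_force: 7.8
```

Emit:
arm_command:
  steps: [28,0,0.06,0,0,28,0,0,0,0]

```text
time: 18.55
eef_pos: [0.5705, 0.2698, 0.0988]
tcp_rot: [0.145, 0.989, -0.007, -0.004]
contact_force: [-9.5, -17.9, 9.0]
opening: 0.282
finger_force: 10.0
```

The stop is met: the position froze while the force rose to about 20 N. I'll unload, open, lift and look.

Emit:
arm_command:
  steps: [28,0,-0.2,0,0,36,0,-0.1,0,0,45,0,0,0,0,45,0,0,-0.3,0,45,0,0,-0.8,0,45,0,0,-1,0,45,0,0,-1,0,45,0,0,-1,0]

```text
time: 19.22
eef_pos: [0.5709, 0.2692, 0.2029]
tcp_rot: [0.146, 0.989, 0.001, 0.0]
contact_force: [0.4, -0.2, 0.8]
opening: 0.45
finger_force: 0.0
```

Emit:
arm_command:
  steps: [45,0,0,-0.5,0,45,0,0,0,0,45,0,0,0,0,45,0,0,0,0]

```text
time: 19.55
eef_pos: [0.5699, 0.2683, 0.2116]
tcp_rot: [0.146, 0.989, -0.001, -0.001]
contact_force: [-0.2, 0.0, -0.2]
opening: 0.453
finger_force: 0.0
```

```bash
python3 r.py; python3 - <<'E'
from h import *
import pickle
np.set_printoptions(precision=4,suppress=True)
W=cam("wrist"); im=ctrl.read_camera("wrist"); p,Rm,s=tool()
pickle.dump((W,im,p),open("w7.pkl","wb"))
q=proj(W,[(.523,.2813,.154),(.6283,.2491,.122)]);print(q)
x,y=q[0].astype(int)
g=im[max(y-80,0):y+160,x-160:x+160]; print("origin",x-160,max(y-80,0),g.shape)
cv2.imwrite("pics/w7c.png",cv2.resize(g,(800,int(800*g.shape[0]/g.shape[1])),interpolation=cv2.INTER_CUBIC)[:,:,::-1])
E
```

```text
19.55 [0.5699 0.2683 0.2116] r 0.06152074802593644 dir 161.80893639463073 ytool 73.17932979103823 [-0.2006  0.0161 -0.2342] 0.4525247680132306 [ 0.2791  0.2061  1.7097  0.0001  1.2287 -0.9982]
[[319.4964 142.0524]
 [319.1784 268.1378]]
origin 159 62 (240, 320, 3)
```

View pics/w7c.png

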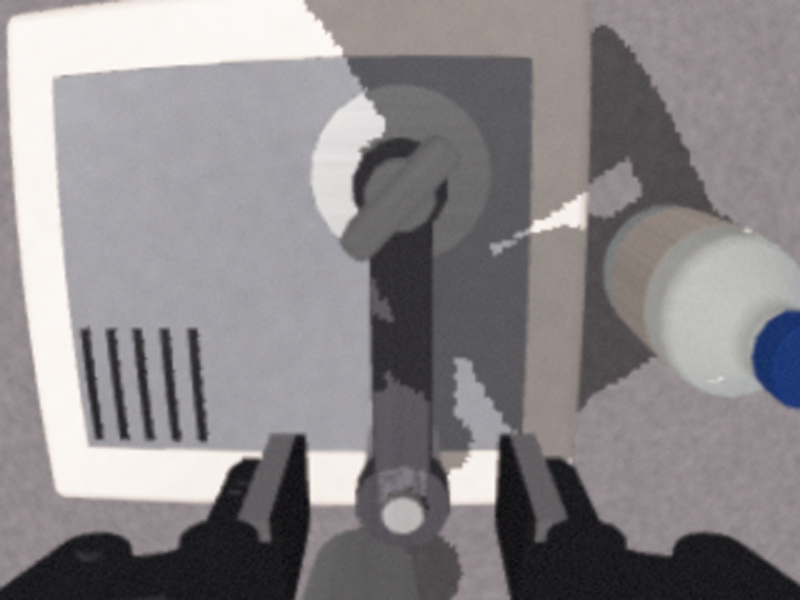

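The bar points straight at the seat. The wing centre is at crop (401,199), under half a pixel from where a closed arm should put it, so the arm is on its stop. Next is the wing angle and approach.

```bash
python3 - <<'E'
from h import *
import pickle
np.set_printoptions(precision=4,suppress=True)
W,im,p0=pickle.load(open("w7.pkl","rb"))
f=lambda x,y:(159+x/2.5,62+y/2.5)
# wing top: long edges' mid points ~ ends (345,248),(455,147)
E_=plane(W,[f(354,246),f(448,150)],.154); m=E_.mean(0); h=np.array([.6283,.2491])
print(E_,m,np.linalg.norm(E_[0]-E_[1]),"wing",np.degrees(np.arctan2(*(E_[1]-E_[0])[1::-1]))%180,"arm",np.degrees(np.arctan2(m[1]-h[1],m[0]-h[0])))
# height check by two wrist views is in w6; here scene/side triangulation of the wing centre
p,Rm,s=tool(); t=np.array([.523,.2813,.124]); print(p,Rm.T@(t-p),np.degrees(np.arctan2(Rm[1,1],Rm[0,1])))
E
```

```text
[[0.531  0.266  0.154 ]
 [0.5139 0.2966 0.154 ]] [0.5225 0.2813 0.154 ] 0.03503567079978317 wing 119.07088069629069 arm 163.09610127631876
[0.5696 0.2682 0.211 ] [ 0.0481 -0.0007  0.0872] 73.17837991681921
```

Emit:
arm_command:
  steps: [45,0.96,-0.02,0,0,45,0.96,-0.01,0,0,45,0,0,0,1,45,0,0,0,1,45,0,0,0,1,45,0,0,0,1,45,0,0,0,1,45,0,0,0,1]

```text
time: 20.27
eef_pos: [0.5236, 0.2812, 0.2111]
tcp_rot: [0.434, 0.901, -0.001, -0.001]
contact_force: [0.9, 0.1, 0.0]
opening: 0.449
finger_force: 0.0
```

Emit:
arm_command:
  steps: [45,0,0,0,1,45,0,0,0,0.35,45,0,0,0,0,45,0,0,0,0,45,0,0,0,0]

```text
time: 20.68
eef_pos: [0.5242, 0.2814, 0.2124]
tcp_rot: [0.492, 0.871, -0.001, -0.001]
contact_force: [0.5, -1.0, 0.1]
opening: 0.45
finger_force: 0.0
```

```bash
python3 - <<'E'
from h import *
np.set_printoptions(precision=4,suppress=True)
p,Rm,s=tool(); t=np.array([.5228,.2813,.124]); print(s["time"],p,Rm.T@(t-p),np.degrees(np.arctan2(Rm[1,1],Rm[0,1])),s["qpos"])
E
```

```text
20.6833 [0.5242 0.2814 0.2124] [ 0.0006 -0.0011  0.0884] 31.103224475059868 [ 0.3222  0.129   1.796   0.0001  1.2185 -0.2206]
```

Emit:
arm_command:
  steps: [45,0.02,-0.04,0.8,0,45,0,0,0.8,0,45,0,0,0.8,0,45,0,0,0.7,0,45,0,0,0.3,0,45,0,0,0,0,45,0,0,0,0,45,0,0,0,0]
  squeeze: 30

```text
time: 21.35
eef_pos: [0.5244, 0.2818, 0.13]
tcp_rot: [0.492, 0.871, 0.001, 0.001]
contact_force: [-0.1, 0.1, -0.5]
opening: 0.451
finger_force: 0.0
```

Emit:
arm_command:
  steps: [25,0,0,0,0,15,0,0,0,0,0,0,0,0,0,0,0,0,0,0,0,0,0,0,0,0,0,0,0,0,0,0,0,0,0]

```text
time: 21.93
eef_pos: [0.5233, 0.2811, 0.13]
tcp_rot: [0.492, 0.871, -0.001, -0.0]
contact_force: [-4.0, -3.5, 5.8]
opening: 0.11
finger_force: 32.8
```

```bash
cat > t.py <<'E'
from h import *
np.set_printoptions(precision=4,suppress=True)
p,Rm,s=tool(); print(s["time"],p,"yaw",np.degrees(np.arctan2(Rm[1,1],Rm[0,1])),s["contact_force"],s["wrist_torque"],s["opening"],s["finger_force"],s["qpos"][5])
E
python3 t.py
```

```text
21.9333 [0.5233 0.2811 0.13  ] yaw 31.069546188957652 [-4.0248 -3.5151  5.8067] [-0.4211  0.5879 -0.014 ] 0.11025416986588364 32.828620076179504 -0.2192288412024652
```

Gripped. Turning clockwise.

Emit:
arm_command:
  steps: [0,0,0,0,0.9,0,0,0,0,0.9,0,0,0,0,0.9,0,0,0,0,0.9,0,0,0,0,0.9,0,0,0,0,0.9,0,0,0,0,0.9,0,0,0,0,0.9]

```text
time: 22.6
eef_pos: [0.5229, 0.281, 0.13]
tcp_rot: [0.768, 0.64, -0.001, 0.0]
contact_force: [-6.1, -2.9, 6.4]
opening: 0.109
finger_force: 33.0
```

Emit:
arm_command:
  steps: [0,0,0,0,0.9,0,0,0,0,0.9,0,0,0,0,0.9,0,0,0,0,0.9,0,0,0,0,0.9,0,0,0,0,0.9,0,0,0,0,0.9,0,0,0,0,0.9]

```text
time: 23.27
eef_pos: [0.5225, 0.2812, 0.13]
tcp_rot: [0.945, 0.328, -0.002, 0.0]
contact_force: [-6.4, -1.7, 7.3]
opening: 0.112
finger_force: 33.0
```

Emit:
arm_command:
  steps: [0,0,0,0,0.9,0,0,0,0,0.9,0,0,0,0,0.9,0,0,0,0,0.9,0,0,0,0,0.9,0,0,0,0,0.9,0,0,0,0,0.9,0,0,0,0,0]

```text
time: 23.93
eef_pos: [0.5224, 0.2816, 0.13]
tcp_rot: [1.0, 0.02, -0.002, 0.0]
contact_force: [-7.1, -1.8, 7.6]
opening: 0.112
finger_force: 33.1
```

```bash
python3 t.py
```

```text
23.9333 [0.5224 0.2816 0.13  ] yaw -87.70892668007271 [-7.1007 -1.7728  7.6213] [-0.3385  1.0201 -0.0571] 0.11196527360690493 33.05196940898895 1.85384459150119
```

Emit:
arm_command:
  steps: [0,0,0,0,0.9,0,0,0,0,0.9,0,0,0,0,0.6,0,0,0,0,0,0,0,0,0,0]

```text
time: 24.35
eef_pos: [0.5224, 0.2817, 0.13]
tcp_rot: [0.995, -0.098, -0.002, 0.0]
contact_force: [-6.5, -1.1, 6.3]
opening: 0.115
finger_force: 33.0
```

```bash
python3 t.py
```

```text
24.35 [0.5224 0.2817 0.13  ] yaw -101.30066510248199 [-6.4581 -1.1417  6.3478] [-0.2513  0.966  -0.088 ] 0.11475595045755675 33.032459020614624 2.090993815001892
```

Emit:
arm_command:
  steps: [0,0,0,0,0.6,0,0,0,0,0]

```text
time: 24.52
eef_pos: [0.5224, 0.2817, 0.13]
tcp_rot: [0.992, -0.129, -0.002, 0.0]
contact_force: [-6.3, -1.7, 7.4]
opening: 0.107
finger_force: 33.0
```

```bash
python3 t.py
```

```text
24.5167 [0.5224 0.2817 0.13  ] yaw -104.83846738753759 [-6.2682 -1.6992  7.4057] [-0.265   1.0312 -0.0524] 0.10703725031712168 33.02963197231293 2.152718020240232
```

Emit:
arm_command:
  steps: [0,0,0,0,0.4,0,0,0,0,0]

```text
time: 24.68
eef_pos: [0.5224, 0.2818, 0.13]
tcp_rot: [0.989, -0.148, -0.001, 0.0]
contact_force: [-6.7, -1.8, 7.3]
opening: 0.11
finger_force: 33.1
```

```bash
python3 t.py
```

```text
24.6833 [0.5224 0.2818 0.13  ] yaw -107.00519769558471 [-6.7445 -1.7643  7.34  ] [-0.1756  1.0642  0.2638] 0.10974104671513515 33.08838665485382 2.1908375357211387
```

Emit:
arm_command:
  steps: [0,0,0,0,0.4,0,0,0,0,0]

```text
time: 24.85
eef_pos: [0.5224, 0.2818, 0.13]
tcp_rot: [0.986, -0.166, -0.001, 0.001]
contact_force: [-6.0, -0.4, 7.9]
opening: 0.112
finger_force: 41.7
```

```bash
python3 t.py
```

```text
24.85 [0.5224 0.2818 0.13  ] yaw -109.12631299450341 [-5.9647 -0.4425  7.8548] [-0.1152  1.0347  0.8244] 0.11223167016318433 41.71140789985657 2.228495414071016
```

It bottomed: torque rose to 0.8 N·m at the expected angle, with the zero at yaw ≈ -106.3°. Now backing off a quarter turn, to yaw ≈ -16.3°.

Emit:
arm_command:
  steps: [0,0,0,0,-0.4,0,0,0,0,-0.9,0,0,0,0,-0.9,0,0,0,0,-0.9,0,0,0,0,-0.9,0,0,0,0,-0.9,0,0,0,0,-0.9,0,0,0,0,-0.9]

```text
time: 25.52
eef_pos: [0.5224, 0.2814, 0.13]
tcp_rot: [0.986, 0.168, -0.002, 0.0]
contact_force: [-7.2, -2.8, 7.8]
opening: 0.109
finger_force: 33.1
```

Emit:
arm_command:
  steps: [0,0,0,0,-0.9,0,0,0,0,-0.9,0,0,0,0,-0.9,0,0,0,0,-0.9,0,0,0,0,-0.9,0,0,0,0,-0.9,0,0,0,0,-0.9,0,0,0,0,-0.9]

```text
time: 26.18
eef_pos: [0.5227, 0.2811, 0.13]
tcp_rot: [0.863, 0.504, -0.001, 0.0]
contact_force: [-5.5, -3.7, 7.2]
opening: 0.11
finger_force: 33.0
```

Emit:
arm_command:
  steps: [0,0,0,0,-0.9,0,0,0,0,0,0,0,0,0,0]

```text
time: 26.43
eef_pos: [0.5228, 0.2811, 0.13]
tcp_rot: [0.841, 0.541, -0.001, 0.0]
contact_force: [-5.6, -3.2, 6.7]
opening: 0.112
finger_force: 33.0
```

```bash
python3 t.py
```

```text
26.4333 [0.5228 0.2811 0.13  ] yaw -24.469121122420205 [-5.64   -3.2181  6.6722] [-0.5433  0.8587  0.0366] 0.11161083739262108 33.00035297870636 0.7502951533522145
```

Emit:
arm_command:
  steps: [0,0,0,0,-0.7,0,0,0,0,-0.7,0,0,0,0,0,0,0,0,0,0]

```text
time: 26.77
eef_pos: [0.5228, 0.281, 0.13]
tcp_rot: [0.801, 0.599, -0.001, 0.0]
contact_force: [-5.1, -3.5, 6.7]
opening: 0.115
finger_force: 33.0
```

```bash
python3 t.py
```

```text
26.7667 [0.5228 0.281  0.13  ] yaw -16.44969968223185 [-5.1156 -3.4934  6.6604] [-0.4583  0.8419  0.0803] 0.11482305671452728 32.982017397880554 0.6102994167220851
```

Emit:
arm_command:
  steps: [20,0,0,0,0,35,0,0,0,0,45,0,0,0,0,45,0,0,0,0,45,0,0,-0.4,0,45,0,0,-0.8,0,45,0,0,-0.9,0,45,0,0,-0.9,0]

```text
time: 27.43
eef_pos: [0.5234, 0.2815, 0.2046]
tcp_rot: [0.801, 0.598, -0.0, -0.0]
contact_force: [-0.1, -0.6, 0.5]
opening: 0.452
finger_force: 0.0
```

Emit:
arm_command:
  steps: [45,0,0,-0.9,0,45,0,0,-0.9,0,45,0,0,-0.5,0,45,0,0,0,0,45,0,0,0,0]

```text
time: 27.85
eef_pos: [0.5237, 0.2816, 0.2616]
tcp_rot: [0.801, 0.598, 0.001, 0.0]
contact_force: [-0.2, -0.3, 0.0]
opening: 0.447
finger_force: 0.0
```

```bash
python3 t.py; python3 - <<'E'
from h import *
import pickle
W=cam("wrist"); im=ctrl.read_camera("wrist")
pickle.dump((W,im),open("w8.pkl","wb"))
sc=ctrl.read_camera("scene"); sd=ctrl.read_camera("side")
q=proj(W,[(.523,.2813,.154),(.6283,.2491,.122)]);print(q)
x,y=q[0].astype(int); x0,y0=max(x-100,0),max(y-75,0); print(x0,y0)
f=lambda i:cv2.resize(i,(400,300),interpolation=cv2.INTER_CUBIC)
cv2.imwrite("pics/c8.png",np.vstack([np.hstack([f(im),f(im[y0:y0+150,x0:x0+200])]),np.hstack([f(sc[130:330,150:430]),f(sd[130:340,220:400])])])[:,:,::-1])
E
```

```text
27.85 [0.5237 0.2816 0.2616] yaw -16.50190004401103 [-0.1702 -0.3343  0.0257] [ 0.0483 -0.0491  0.0311] 0.4466540280597018 0.0 0.6107364058165582
[[318.47076487 192.65863843]
 [430.68704761 184.73713989]]
218 117
```

View pics/c8.png

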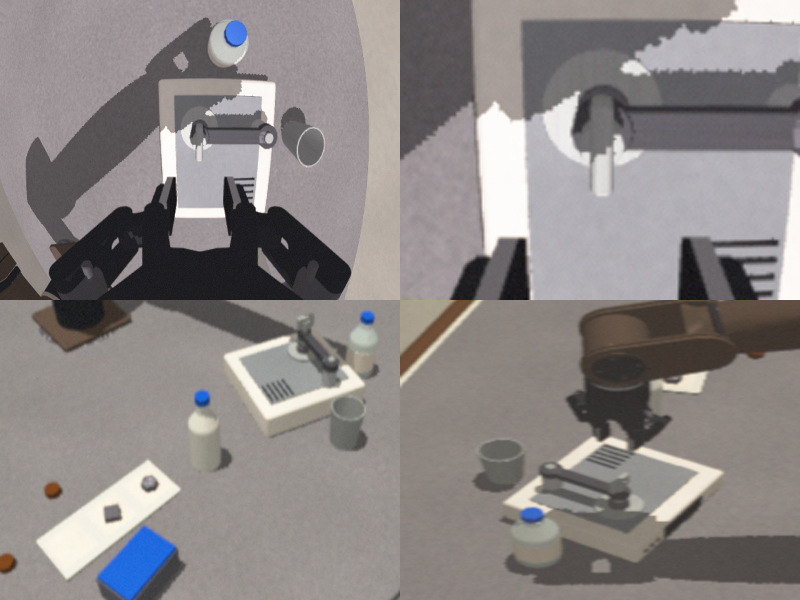

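The wing stands square across the bar, a quarter turn off. The bar lies over the seat, and the other objects are where they were. The robot touches nothing, so I'm handing in.

```bash
python3 -c "
from plant import ctrl
print(ctrl.sign_off())"
```

```text
the job is handed in; nothing more can be done
None
```

Job handed in at about 28 s: the round sample is centred on the seat, the pressure arm is on its stop, and the thumbscrew was bottomed and backed off a quarter turn (about 90°); nothing else was touched, and the judge's verdict was not shown.

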